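Wind the drill guide down one turn and zero the depth readout

ROBOT

A 6-joint arm with a two-finger parallel gripper is mounted at the origin on the work surface. World frame = base frame: x ahead of the robot, y to its left, z up, the work surface at z = 0. Lengths are in m, angles in rad, forces in N, time in s.
With the tool pointing down it reaches from about 0.275 to 0.85 m from the base axis. Payload 5.2 kg.
Tool frame: the origin (TCP) lies at the very end of the fingers, on their centre line; the grasp point (between the pads) lies 19 mm behind it; z points along the fingers, y is the line along which they close (so a half turn about z gives the same grasp; the last joint's range is limited). The gripper opens to 85 mm and grips with 20 to 120 N. Pads are 22 mm wide; open, the fingers measure 114 mm over their backs; the gripper's body (76 mm by 85 mm) begins 54 mm behind the grasp point. The pads swing forward as they close: fully open they stand 13 mm farther back than shut.
Start: joints at [-1.317, 0.259, 1.535, -0, 1.348, -0.203], TCP at [0.243, -0.494, 0.231] pointing down, gripper open.
Joint ranges: [-3.14, 3.14], [-0.91, 2.08], [0.19, 2.58], [-1.22, 4.36], [0.22, 2.71], [-3.12, 3.12]. Speed limits (rad/s): [2.57, 2.57, 3.14, 3.14, 3.14, 3.14].

INTERFACE

Orientations are given as a 3x3 rotation matrix whose columns are the frame's x, y, z axes.
In Python, from plant import arm gives the robot as it stands. The module is installed in compiled form; this text tells all that it offers.
- The arm moves only by the tool play_rows, never from a script. Its argument "series" is a list that holds one entry, the list of rows, each a list of 5 numbers: the opening, from 0 (shut) to 1 (fully open), then the shift along the tool's x, y, z in cm, then the turn about the tool's z in degrees. In form: [[[hand, x, y, z, twist], ...]]. A call has 1 to 20 rows; each row shifts and turns the commanded pose from where the row before left it, along the tool's axes as they then stand; what a row does not reach is not made up. A row lasts 1/10 s, in which the tool goes at most 50 mm and 8.59 degrees, less where a joint would pass 70% of its speed; a pose out of reach is approached as far as the arm can. A call with a gripper value outside its range is refused whole. The fingers move at their own pace and stop on an object; the grip force is fixed at half the most. Time passes only in rows, so rows that do not move let the fingers close. It gives the time, the measured TCP pose, the force, the opening and the grip force at its end, in the units of the state.
- arm.get_state(): the state, without advancing time (a new reading comes with each control period).
- arm.capture(name): name is "side" or "top"; returns a dict with "image" (400x640x3 uint8, red, green, blue), "depth" (400x640 float32, m along the optical axis (not along the pixel's ray), 0 where there is no reading), "fx", "fy", "cx", "cy" (pixels), "dist" ([k1, k2, p1, p2, k3] as OpenCV has them; the pictures are not rectified), "R" (3x3) and "t" (3): a world point X has camera coordinates R X + t. Camera axes: x right, y down, z forward; pixel columns grow to the right and rows downward; lengths in m; the calibration is good to about 2 mm. A picture is of the moment at which its call begins.
- arm.close_job(): hands the job in; it is judged then, once.
The state is a dict: "time_s": time; "qpos": joint angles; "qd": joint speeds; "tau": joint torques, N m; "position": TCP position; "ee_rot": TCP orientation; "ft_force": force on the tool from outside, world axes, zero at the start; "torque": the same for the moment, N m; "width": finger opening in m; "grip_force": force on a finger pad.
Only numpy, scipy, OpenCV 4.12 (cv2) and the standard library are available. Lean on these libraries where they do the work, as an engineer would, in place of code of your own. Each camera call takes 0.05 s, during which the arm holds its last target. There are 200 camera calls.

TASK

Lower the drill guide by exactly one full turn of its hand wheel: with the fingertips, push the wheel's upright red handle gently round, clockwise as seen from above, until it is back where it began. Then press the yellow button on the grey depth readout fully down to zero it, and let it go. Nothing needs picking up: leave the wheel at that one turn and leave the other things on the bench where they are.

Things in the scene. Friction and masses are not known exactly. Their poses are not given: they have to be found in the camera images.
- wheel (a joint): angle of the hand wheel, rad; grows clockwise as seen from above. It starts anywhere from 0 to 2.4; end stops lie at -0.3 and 11.0. It needs about 2.5 N at the handle all the way round, and stays where it is left
- wheel_hub (a point): centre of the hand wheel, on its upright axis, in the plane of the rim. The wheel lies level on top of the blue stand: dark steel, rim radius 65 mm to the middle of its 12 mm thick round bar, three spokes of 10 mm bar, hub 36 mm across standing 10 mm above this point. Rim and spokes reach up 6 mm above this point, and nothing but the handle stands higher than the hub
- handle (a point): middle of the red handle: an upright cylinder, 20 mm across, fixed on the rim at the end of a spoke, 65 mm from the wheel's axis. It reaches from 28 mm below this point (the top of the rim) to 28 mm above. It circles with the wheel
- guide_nose (a point): lower end of the brass drill bush under the aluminium guide bar in the stand; it goes down 15 mm for each clockwise turn of the wheel and never reaches the tube below
- stand: the fixed blue drill-guide stand below the wheel: base 160 x 200 mm, origin under the base's centre, directly below the wheel's axis; top bridge 44 x 200 mm, its upper face 186 mm above the bench; its y axis runs along the bridge. Its turn on the bench varies
- zero_top (a point): centre of the top face of the yellow zero button, 26 mm across, facing up, on a fixed grey readout box of 75 x 110 x 40 mm with a green display. The box may stand left or right of the stand
- zero (a joint): travel of the zero button, m: 0 released, 0.006 fully down (about 4 N); it springs back
- work_tube: loose plaster tube, 60 mm across, 140 mm long, lying in the stand's wooden cradle under the guide; origin at its centre, x axis along it
- cup_a: loose white plaster beaker with a blue tape band, 68 mm across, 100 mm high; origin under its centre
- cup_b: loose white plaster beaker with a blue tape band, 56 mm across, 75 mm high; origin under its centre
- jar: loose amber jar with a brass lid, 68 mm across, 85 mm high; origin under its centre
- tape: loose roll of blue tape lying flat, 100 mm across, 25 mm high; origin under its centre
- driver: loose screwdriver lying on the bench; origin under its middle

How it is judged:
On the way, in this order (a step that is already met when the one before it is completed fails the run):
1. the wheel has been pushed half a turn clockwise (distance of guide_nose from where it was at the start of the episode above 0.0068 m and distance of handle from where it was at the start of the episode above 0.1 m).
2. the wheel has come to one full turn, within 20 degrees, and stands still (distance of handle from where it was at the start of the episode below 0.0225 m and distance of guide_nose from where it was at the start of the episode between 0.011 and 0.019 m and velocity of joint wheel between -0.1 and 0.1 rad/s), for 0.2 s.
3. the zero button is pressed down with the wheel at one turn (value of joint zero above 0.0045 m and distance of handle from where it was at the start of the episode below 0.0225 m and distance of guide_nose from where it was at the start of the episode between 0.011 and 0.019 m), for 0.05 s.
At the end, for the whole second after the job is handed in: The wheel stands at rest one clockwise turn from its start, within 20 degrees (handle within 22.5 mm of where it began, guide 15 mm lower), the zero button has been pressed and is released, and every loose thing is within 15 mm of its place (all of step 2 and value of joint zero below 0.0015 m and distance of each of work_tube, cup_a, cup_b, jar, tape, driver from where it was at the start of the episode below 0.015 m); the robot touches nothing.
It fails at once if the wheel is wound more than about 40 degrees past one turn (distance of guide_nose from where it was at the start of the episode above 0.0167 m).
It fails at once if the wheel or its handle is squeezed or forced with more than 40 N (contact force between any of the arm, the fingers and wheel above 40 N).
It fails at once if a tube, beaker, jar, tape roll or screwdriver is lifted, carried or knocked more than 20 mm from its place (distance of any of work_tube, cup_a, cup_b, jar, tape, driver from where it was at the start of the episode above 0.02 m).
It also fails if it takes over 72 s, if anything falls off the work surface, if the arm or the gripper's body presses on something with over 40 N, if the wrist force passes 120 N, or if a joint passes its speed limit or range.

## Working session

There is one attempt and no reset: what is moved stays moved. The work goes in short steps, Python scripts to look and compute and a tool call to move; the robot and the scene stay as the last step left them, time stands still between calls to the robot, and variables do not carry over. Pictures are saved under pics/ and viewed, at most 10 in all, crops included, and the job is handed in when it is done.

Besides the shell and the picture viewer there is one more tool, called after ">>>" in YAML: its name, and indented under it one key for each argument. play_rows: Moves the arm, as the interface text tells. Its arguments: {"type":"object","properties":{"series":{"type":"array"}},"required":["series"]}

```bash
mkdir -p pics
cat > h.py <<'E'
import numpy as np, cv2
from plant import arm
def cap(n,save=None):
    c=arm.capture(n)
    if save: cv2.imwrite('pics/'+save,c['image'][:,:,::-1])
    c['K']=np.array([[c['fx'],0,c['cx']],[0,c['fy'],c['cy']],[0,0,1]]);c['R']=np.array(c['R']);c['t']=np.array(c['t']);c['dist']=np.array(c['dist'],float)
    return c
def ray(c,uv):
    p=cv2.undistortPoints(np.array(uv,float).reshape(-1,1,2),c['K'],c['dist']).reshape(-1,2)
    d=np.c_[p,np.ones(len(p))]@c['R']; o=-c['R'].T@c['t']
    return o,d
def plane(c,uv,z):
    o,d=ray(c,uv); return o+d*((z-o[2])/d[:,2])[:,None]
def pts(c,mask):
    v,u=np.nonzero(mask&(c['depth']>0)); o,d=ray(c,np.c_[u,v]); return o+d*c['depth'][v,u][:,None]
def hsv(c): return cv2.cvtColor(c['image'],cv2.COLOR_RGB2HSV)
E
python3 - <<'E'
from h import *
for n in('side','top'):
    c=cap(n,n+'0.png'); print(n,-c['R'].T@c['t'],c['R'][2])
s=arm.get_state();print(s['time_s'],s['position'],s['ee_rot'],s['width'],s['ft_force'])
E
```

```text
side [-0.02230715 -0.93089085  1.41295207] [ 0.36024768  0.54966151 -0.75372   ]
top [ 0.3128014  -0.0178807   1.41059026] [ 0.20423621  0.00376087 -0.97891441]
0.1 [ 0.24247687 -0.49311762  0.23054966] [[ 8.97463393e-01  4.41088721e-01 -4.45038883e-04]
 [ 4.41088826e-01 -8.97461949e-01  1.64217643e-03]
 [ 3.24940039e-04 -1.67009491e-03 -9.99998553e-01]] 0.08538912660999719 [-0.26575509  0.00848123 -0.64178204]
```

View pics/side0.png

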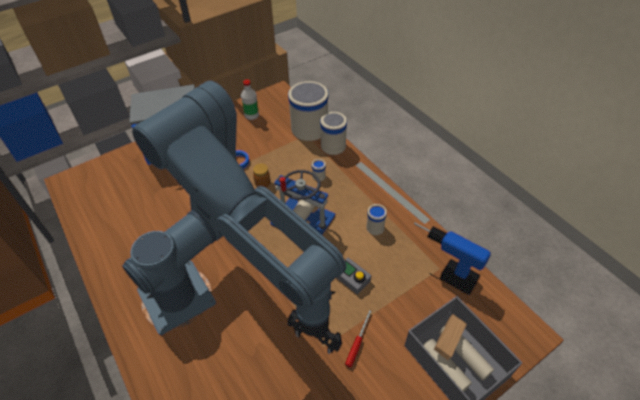

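View pics/top0.png

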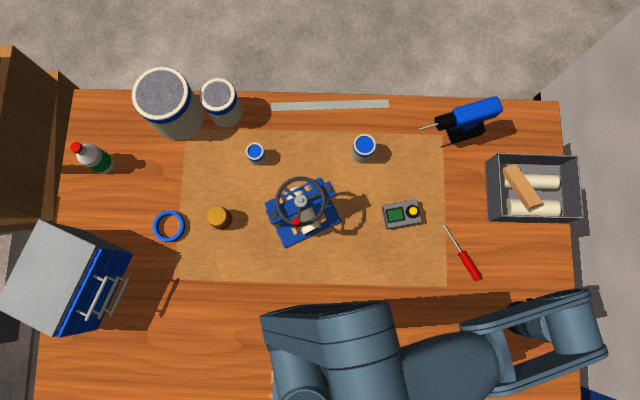

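The top view shows the wheel hub at about (301,200), the red handle near (296,222), the button at (413,211), and the screwdriver at (470,260). Next I'll measure these.

Run:
```python
from h import *
c=cap('top'); H=hsv(c)
def show(n,P): print(n,len(P),'med',np.median(P,0).round(4),'mean',P.mean(0).round(4),'zmax',P[:,2].max().round(4))
def box(m,u0,u1,v0,v1):
    r=np.zeros(m.shape,bool); r[v0:v1,u0:u1]=1; return m&r
red=((H[:,:,0]<8)|(H[:,:,0]>172))&(H[:,:,1]>150)&(H[:,:,2]>70)
r=box(red,265,345,165,250); print(np.argwhere(r)[:,::-1].min(0),np.argwhere(r)[:,::-1].max(0)); P=pts(c,r);show('red',P)
print(P[P[:,2]>P[:,2].max()-.01].mean(0))
y=box((H[:,:,0]>20)&(H[:,:,0]<35)&(H[:,:,1]>150)&(H[:,:,2]>120),395,430,195,228); show('yel',pts(c,y))
# wheel points
a=box(np.ones(red.shape,bool),260,350,160,255); P=pts(c,a)
h,e=np.histogram(P[:,2],bins=np.arange(0.1,.34,.006));print(list(zip(e.round(3),h)))
W=P[(P[:,2]>.2)]; print(W.min(0),W.max(0))
np.save('W.npy',P)
im=cv2.resize(c['image'][150:270,250:450],None,fx=4,fy=4,interpolation=cv2.INTER_CUBIC);cv2.imwrite('pics/crop.png',im[:,:,::-1])
s=cap('side');H=hsv(s)
red=((H[:,:,0]<8)|(H[:,:,0]>172))&(H[:,:,1]>130)&(H[:,:,2]>70)
r=box(red,265,335,165,210);P=pts(s,r);show('sred',P)
y=box((H[:,:,0]>20)&(H[:,:,0]<35)&(H[:,:,1]>150)&(H[:,:,2]>120),345,375,262,290); show('syel',pts(s,y))
```

```text
[292 218] [299 226]
red 53 med [0.4677 0.0385 0.2644] mean [0.4685 0.0377 0.2541] zmax 0.2703
[0.46725085 0.03889443 0.26534467]
yel 55 med [ 0.539  -0.3139  0.062 ] mean [ 0.5382 -0.3137  0.0616] zmax 0.0709
[(np.float64(0.1), np.int64(0)), (np.float64(0.106), np.int64(0)), (np.float64(0.112), np.int64(0)), (np.float64(0.118), np.int64(0)), (np.float64(0.124), np.int64(0)), (np.float64(0.13), np.int64(0)), (np.float64(0.136), np.int64(0)), (np.float64(0.142), np.int64(6)), (np.float64(0.148), np.int64(4)), (np.float64(0.154), np.int64(0)), (np.float64(0.16), np.int64(0)), (np.float64(0.166), np.int64(0)), (np.float64(0.172), np.int64(16)), (np.float64(0.178), np.int64(142)), (np.float64(0.184), np.int64(510)), (np.float64(0.19), np.int64(103)), (np.float64(0.196), np.int64(17)), (np.float64(0.202), np.int64(359)), (np.float64(0.208), np.int64(423)), (np.float64(0.214), np.int64(69)), (np.float64(0.22), np.int64(13)), (np.float64(0.226), np.int64(0)), (np.float64(0.232), np.int64(2)), (np.float64(0.238), np.int64(2)), (np.float64(0.244), np.int64(2)), (np.float64(0.25), np.int64(3)), (np.float64(0.256), np.int64(8)), (np.float64(0.262), np.int64(30)), (np.float64(0.268), np.int64(8)), (np.float64(0.274), np.int64(0)), (np.float64(0.28), np.int64(0)), (np.float64(0.286), np.int64(0)), (np.float64(0.292), np.int64(0)), (np.float64(0.298), np.int64(0)), (np.float64(0.304), np.int64(0)), (np.float64(0.31), np.int64(0)), (np.float64(0.316), np.int64(0)), (np.float64(0.322), np.int64(0)), (np.float64(0.328), np.int64(0))]
[ 0.45772651 -0.03939246  0.20014178] [0.60054631 0.09964323 0.27034582]
sred 59 med [0.4634 0.0328 0.2495] mean [0.4647 0.0344 0.2458] zmax 0.2704
syel 40 med [ 0.5358 -0.3146  0.0606] mean [ 0.5356 -0.3135  0.06  ] zmax 0.0652
```

View pics/crop.png

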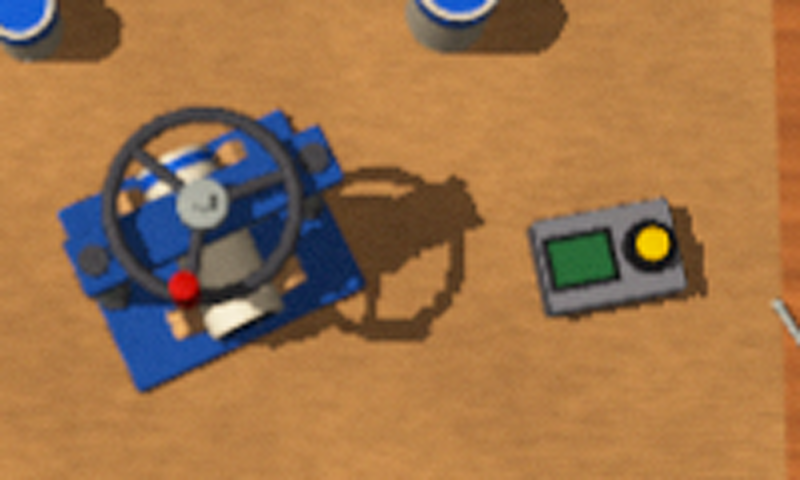

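The crop shows the wheel centred at about (300.5,200.7) with its handle top at (296,222), plus the yellow button at (413,211). The area around the wheel is clear above the rim. Next I'll fit the circle.

Run:
```python
from h import *
from scipy.optimize import least_squares
P=np.load('W.npy');W=P[(P[:,2]>.198)&(P[:,2]<.216)]
x=np.array([.53,.03])
hub=None
for _ in range(6):
    r=np.linalg.norm(W[:,:2]-x,axis=1);Q=W[abs(r-.065)<.012]
    x=least_squares(lambda c:np.linalg.norm(Q[:,:2]-c,axis=1)-.065,x,loss='soft_l1',f_scale=.003).x
print('rimfit',x,len(Q),Q[:,2].mean(), 'free',least_squares(lambda c:np.linalg.norm(Q[:,:2]-c[:2],axis=1)-c[2],[*x,.065]).x)
c=cap('top');print('hub ray',plane(c,[[300.5,200.7]],.214),'handle ray',plane(c,[[295.7,221.7]],.266),'button',plane(c,[[413,210.7]],.06))
s=arm.get_state();print(s['qpos'],s['time_s'])
```

```text
rimfit [0.5307919  0.03022723] 607 0.2080416318453045 free [0.5309453  0.03023685 0.06437245]
hub ray [[0.53159736 0.02815151 0.214     ]] handle ray [[0.46628026 0.03675311 0.266     ]] button [[ 0.53766975 -0.31479628  0.06      ]]
[-1.31682290e+00  2.58961608e-01  1.53548579e+00 -2.75322547e-05
  1.34799799e+00 -2.02776474e-01] 0.25
```

>>> play_rows:
  series:
    - [[0,0,0,-2.5,6.54],[0,0,0,-2.5,6.54],[0,0,0,-2.5,6.54],[0,0,0,-2.5,6.54],[0,0,0,0,0],[0,1.9,-4.1,0,0],[0,1.9,-4.1,0,0],[0,1.9,-4.1,0,0],[0,1.9,-4.1,0,0],[0,1.9,-4.1,0,0],[0,1.9,-4.1,0,0],[0,1.9,-4.1,0,0],[0,1.9,-4.1,0,0],[0,1.9,-4.1,0,0],[0,1.9,-4.1,0,0],[0,1.9,-4.1,0,0],[0,1.9,-4.1,0,0],[0,0,0,0,0],[0,0,0,0,0]]

```text
time_s: 2.15
position: [0.4702, -0.0006, 0.3303]
ee_rot: [[1.0, 0.005, -0.002], [0.005, -1.0, -0.0], [-0.002, 0.0, -1.0]]
ft_force: [0.6, -0.8, 0.0]
width: 0.0002
grip_force: 0.0
```

Run:
```python
from h import *
s=arm.get_state();print(s['time_s'],s['position'],s['ee_rot'],s['width'],s['ft_force'],s['qpos'])
```

```text
2.15 [ 0.4701891  -0.00057758  0.33025489] [[ 9.99987230e-01  4.68116105e-03 -1.90444981e-03]
 [ 4.68109457e-03 -9.99989043e-01 -3.93639369e-05]
 [-1.90461321e-03  3.04485246e-05 -9.99998186e-01]] 0.00017001842612267154 [ 0.58711413 -0.80080885  0.03637961] [-2.38736714e-01  6.24335691e-02  1.53283710e+00 -4.88728124e-04
  1.54816311e+00  1.32738997e+00]
```

```bash
cat > circ.py <<'E'
import sys; from h import *
n,step=int(sys.argv[1]),float(sys.argv[2]); hub=np.array([.531,.029])
p=np.array(arm.get_state()['position'])[:2] if len(sys.argv)<4 else np.array([float(sys.argv[3]),float(sys.argv[4])])
d=p-hub; a0=np.arctan2(d[1],d[0]); print('angle',np.degrees(a0)%360,'r',np.hypot(*d))
a=a0-np.radians(step)*np.arange(1,n+1)
q=hub+.065*np.c_[np.cos(a),np.sin(a)]; q=np.r_[[p],q]*100
q=np.round(q,1); print([[0,round(x,1),round(-y,1),0,0] for x,y in np.diff(q,axis=0)], q[-1])
E
python3 circ.py 18 6
```

```text
angle 205.93765045352941 r 0.06762246979013092
[[0, np.float64(0.0), np.float64(-0.8), 0, 0], [0, np.float64(-0.2), np.float64(-0.6), 0, 0], [0, np.float64(-0.1), np.float64(-0.7), 0, 0], [0, np.float64(-0.1), np.float64(-0.7), 0, 0], [0, np.float64(0.0), np.float64(-0.7), 0, 0], [0, np.float64(0.1), np.float64(-0.6), 0, 0], [0, np.float64(0.2), np.float64(-0.7), 0, 0], [0, np.float64(0.2), np.float64(-0.6), 0, 0], [0, np.float64(0.3), np.float64(-0.7), 0, 0], [0, np.float64(0.3), np.float64(-0.5), 0, 0], [0, np.float64(0.4), np.float64(-0.6), 0, 0], [0, np.float64(0.5), np.float64(-0.5), 0, 0], [0, np.float64(0.5), np.float64(-0.4), 0, 0], [0, np.float64(0.6), np.float64(-0.4), 0, 0], [0, np.float64(0.6), np.float64(-0.3), 0, 0], [0, np.float64(0.6), np.float64(-0.3), 0, 0], [0, np.float64(0.6), np.float64(-0.2), 0, 0], [0, np.float64(0.7), np.float64(-0.1), 0, 0]] [52.2  9.3]
```

>>> play_rows:
  series:
    - [[0,0,0,2,0],[0,0,0,2,0],[0,0,0,2,0],[0,0,0,2,0],[0,0,0,2.2,0],[0,0,0,0,0],[0,0,0,0,0]]

```text
time_s: 2.85
position: [0.4701, -0.0027, 0.2294]
ee_rot: [[1.0, -0.001, -0.001], [-0.001, -1.0, -0.0], [-0.001, 0.0, -1.0]]
ft_force: [0.1, -0.9, -0.1]
width: -0.0002
grip_force: 0.0
```

>>> play_rows:
  series:
    - [[0,0,-0.8,0,0],[0,-0.2,-0.6,0,0],[0,-0.1,-0.7,0,0],[0,-0.1,-0.7,0,0],[0,0,-0.7,0,0],[0,0.1,-0.6,0,0],[0,0.2,-0.7,0,0],[0,0.2,-0.6,0,0],[0,0.3,-0.7,0,0],[0,0.3,-0.5,0,0],[0,0.4,-0.6,0,0],[0,0,0,0,0],[0,0,0,0,0]]

```text
time_s: 4.15
position: [0.4817, 0.071, 0.2292]
ee_rot: [[1.0, 0.001, 0.0], [0.001, -1.0, 0.001], [0.0, -0.001, -1.0]]
ft_force: [-0.4, -0.8, -0.0]
width: -0.0003
grip_force: 0.0
```

```bash
python3 - <<'E'
from h import *
c=cap('top','t1.png'); s=cap('side')
im=np.hstack([cv2.resize(k,(400,400),interpolation=cv2.INTER_CUBIC) for k in (c['image'][140:260,240:360],s['image'][140:260,240:360])])
cv2.imwrite('pics/c1.png',im[:,:,::-1])
st=arm.get_state();print(st['time_s'],st['position'],st['ft_force'])
E
python3 circ.py 18 6
```

```text
4.25 [0.48154619 0.07059199 0.22934304] [-0.89384289  0.33180727  0.17795341]
angle 139.93525867462967 r 0.0646186748908983
[[0, np.float64(0.4), np.float64(-0.5), 0, 0], [0, np.float64(0.5), np.float64(-0.4), 0, 0], [0, np.float64(0.6), np.float64(-0.4), 0, 0], [0, np.float64(0.6), np.float64(-0.3), 0, 0], [0, np.float64(0.6), np.float64(-0.3), 0, 0], [0, np.float64(0.6), np.float64(-0.2), 0, 0], [0, np.float64(0.7), np.float64(-0.1), 0, 0], [0, np.float64(0.7), np.float64(-0.1), 0, 0], [0, np.float64(0.7), np.float64(-0.0), 0, 0], [0, np.float64(0.6), np.float64(0.1), 0, 0], [0, np.float64(0.7), np.float64(0.2), 0, 0], [0, np.float64(0.6), np.float64(0.2), 0, 0], [0, np.float64(0.7), np.float64(0.3), 0, 0], [0, np.float64(0.5), np.float64(0.3), 0, 0], [0, np.float64(0.6), np.float64(0.4), 0, 0], [0, np.float64(0.5), np.float64(0.5), 0, 0], [0, np.float64(0.4), np.float64(0.5), 0, 0], [0, np.float64(0.4), np.float64(0.6), 0, 0]] [58.6  6.3]
```

View pics/c1.png

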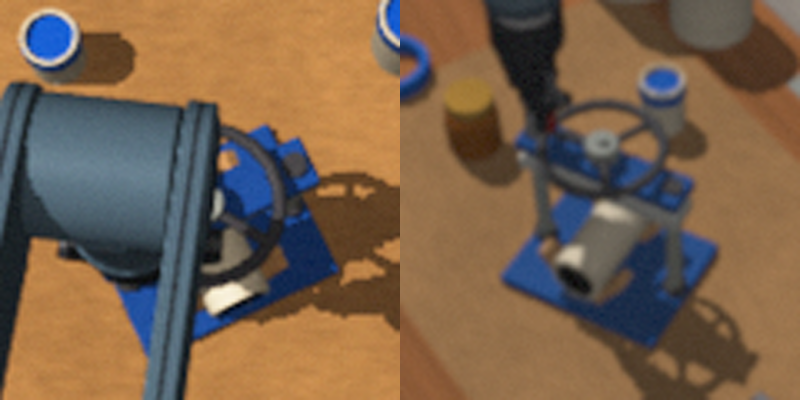

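In the side view (right half), the red handle shows at about (550,120) just ahead of the fingertips, and the wheel has turned. I'll continue round.

>>> play_rows:
  series:
    - [[0,0.4,-0.5,0,0],[0,0.5,-0.4,0,0],[0,0.6,-0.4,0,0],[0,0.6,-0.3,0,0],[0,0.6,-0.3,0,0],[0,0.6,-0.2,0,0],[0,0.7,-0.1,0,0],[0,0.7,-0.1,0,0],[0,0.7,0,0,0],[0,0.6,0.1,0,0],[0,0.7,0.2,0,0],[0,0.6,0.2,0,0],[0,0.7,0.3,0,0],[0,0.5,0.3,0,0],[0,0.6,0.4,0,0],[0,0.5,0.5,0,0],[0,0.4,0.5,0,0],[0,0.4,0.6,0,0],[0,0,0,0,0]]

```text
time_s: 6.15
position: [0.5841, 0.0616, 0.2289]
ee_rot: [[1.0, -0.001, -0.004], [-0.001, -1.0, -0.0], [-0.004, 0.0, -1.0]]
ft_force: [-5.1, 0.3, -0.1]
width: 0.0002
grip_force: 2.2
```

```bash
python3 - <<'E'
from h import *
s=cap('side');H=hsv(s)
red=((H[:,:,0]<8)|(H[:,:,0]>172))&(H[:,:,1]>130)&(H[:,:,2]>60)
r=np.zeros_like(red);r[150:240,260:345]=red[150:240,260:345];P=pts(s,r);print(len(P),np.median(P,0) if len(P) else 0)
st=arm.get_state();print(st['time_s'],st['position'],st['ft_force'])
E
python3 circ.py 18 6
```

```text
46 [0.59140686 0.03581553 0.24156445]
6.2 [0.58473935 0.06213917 0.22898069] [-4.16598571  1.51571449  0.08184306]
angle 31.660674678492796 r 0.06313574471567389
[[0, np.float64(0.5), np.float64(0.5), 0, 0], [0, np.float64(0.2), np.float64(0.6), 0, 0], [0, np.float64(0.2), np.float64(0.7), 0, 0], [0, np.float64(0.1), np.float64(0.6), 0, 0], [0, np.float64(0.1), np.float64(0.7), 0, 0], [0, np.float64(0.0), np.float64(0.7), 0, 0], [0, np.float64(-0.1), np.float64(0.7), 0, 0], [0, np.float64(-0.2), np.float64(0.6), 0, 0], [0, np.float64(-0.2), np.float64(0.7), 0, 0], [0, np.float64(-0.3), np.float64(0.6), 0, 0], [0, np.float64(-0.3), np.float64(0.6), 0, 0], [0, np.float64(-0.4), np.float64(0.5), 0, 0], [0, np.float64(-0.5), np.float64(0.5), 0, 0], [0, np.float64(-0.5), np.float64(0.4), 0, 0], [0, np.float64(-0.6), np.float64(0.4), 0, 0], [0, np.float64(-0.6), np.float64(0.4), 0, 0], [0, np.float64(-0.6), np.float64(0.2), 0, 0], [0, np.float64(-0.7), np.float64(0.2), 0, 0]] [54.6 -3.4]
```

>>> play_rows:
  series:
    - [[0,0.4,0.5,0,0],[0,0.2,0.6,0,0],[0,0.2,0.7,0,0],[0,0.1,0.6,0,0],[0,0.1,0.7,0,0],[0,0,0.7,0,0],[0,-0.1,0.7,0,0],[0,-0.2,0.6,0,0],[0,-0.2,0.7,0,0],[0,-0.3,0.6,0,0],[0,-0.3,0.6,0,0],[0,-0.4,0.5,0,0],[0,-0.5,0.5,0,0],[0,-0.5,0.4,0,0],[0,-0.6,0.4,0,0],[0,-0.6,0.4,0,0],[0,-0.6,0.2,0,0],[0,-0.7,0.2,0,0],[0,0,0,0,0]]

```text
time_s: 8.1
position: [0.5443, -0.0341, 0.2294]
ee_rot: [[1.0, -0.0, -0.001], [-0.0, -1.0, -0.001], [-0.001, 0.001, -1.0]]
ft_force: [-0.5, 0.2, 0.2]
width: -0.0001
grip_force: 0.0
```

```bash
cat > red.py <<'E'
from h import *
for n,(a,b,x,y) in dict(side=(150,240,260,345),top=(165,250,265,345)).items():
    s=cap(n);H=hsv(s)
    red=((H[:,:,0]<8)|(H[:,:,0]>172))&(H[:,:,1]>130)&(H[:,:,2]>60)
    r=np.zeros_like(red);r[a:b,x:y]=red[a:b,x:y];P=pts(s,r)
    if len(P): m=np.median(P,0);print(n,len(P),m,np.degrees(np.arctan2(m[1]-.029,m[0]-.531)))
st=arm.get_state();print(st['time_s'],st['position'],st['ft_force'])
E
python3 red.py;python3 circ.py 18 6
```

```text
side 63 [ 0.51694682 -0.03967428  0.24754656] -101.56507072475941
top 56 [ 0.51502216 -0.03350249  0.26434937] -104.3397229178332
8.2 [ 0.54499429 -0.03392442  0.2294041 ] [ 0.28781415 -0.08247103  0.75246619]
angle 282.5384255357494 r 0.06446179421300596
[[0, np.float64(-0.7), np.float64(0.2), 0, 0], [0, np.float64(-0.6), np.float64(-0.0), 0, 0], [0, np.float64(-0.7), np.float64(-0.0), 0, 0], [0, np.float64(-0.7), np.float64(-0.1), 0, 0], [0, np.float64(-0.7), np.float64(-0.2), 0, 0], [0, np.float64(-0.6), np.float64(-0.2), 0, 0], [0, np.float64(-0.6), np.float64(-0.3), 0, 0], [0, np.float64(-0.6), np.float64(-0.4), 0, 0], [0, np.float64(-0.5), np.float64(-0.4), 0, 0], [0, np.float64(-0.5), np.float64(-0.5), 0, 0], [0, np.float64(-0.4), np.float64(-0.5), 0, 0], [0, np.float64(-0.4), np.float64(-0.6), 0, 0], [0, np.float64(-0.3), np.float64(-0.6), 0, 0], [0, np.float64(-0.3), np.float64(-0.6), 0, 0], [0, np.float64(-0.1), np.float64(-0.7), 0, 0], [0, np.float64(-0.2), np.float64(-0.7), 0, 0], [0, np.float64(0.0), np.float64(-0.6), 0, 0], [0, np.float64(0.0), np.float64(-0.7), 0, 0]] [46.6  3.5]
```

>>> play_rows:
  series:
    - [[0,-0.7,0.2,0,0],[0,-0.6,0,0,0],[0,-0.7,0,0,0],[0,-0.7,-0.1,0,0],[0,-0.7,-0.2,0,0],[0,-0.6,-0.2,0,0],[0,-0.6,-0.3,0,0],[0,-0.6,-0.4,0,0],[0,-0.5,-0.4,0,0],[0,-0.5,-0.5,0,0],[0,-0.4,-0.5,0,0],[0,-0.2,-0.3,0,0],[0,0,0,0,0]]

```text
time_s: 9.5
position: [0.4765, -0.006, 0.2291]
ee_rot: [[1.0, 0.001, -0.002], [0.001, -1.0, 0.0], [-0.002, -0.0, -1.0]]
ft_force: [-0.1, 0.5, -0.1]
width: 0.0001
grip_force: 0.0
```

```bash
python3 red.py;python3 circ.py 8 3
```

```text
side 45 [0.46154259 0.01339201 0.24428182] -167.33526436328935
top 9 [0.44721542 0.01841129 0.36724487] -172.79713635008855
9.6 [ 0.47692734 -0.00620569  0.22900814] [-0.77298504  0.33326907 -0.51568044]
angle 213.0673930577856 r 0.06452358679239946
[[0, np.float64(-0.2), np.float64(-0.2), 0, 0], [0, np.float64(-0.2), np.float64(-0.3), 0, 0], [0, np.float64(-0.1), np.float64(-0.3), 0, 0], [0, np.float64(-0.2), np.float64(-0.4), 0, 0], [0, np.float64(-0.1), np.float64(-0.3), 0, 0], [0, np.float64(-0.1), np.float64(-0.3), 0, 0], [0, np.float64(-0.1), np.float64(-0.3), 0, 0], [0, np.float64(0.0), np.float64(-0.4), 0, 0]] [46.7  1.9]
```

>>> play_rows:
  series:
    - [[0,-0.2,-0.2,0,0],[0,-0.2,-0.3,0,0],[0,-0.1,-0.3,0,0],[0,-0.2,-0.4,0,0],[0,-0.1,-0.3,0,0],[0,0,0,0,0],[0,0,0,0,0],[0,0,0.5,0,0],[0,0,1,0,0],[0,0,1,0,0],[0,0,0,-2,0],[0,0,0,-3,0],[0,0,0,-3,0],[0,0,4,0,0],[0,0,5,0,0],[0,0,5,0,0],[0,0,4,0,0],[0,0,0,0,0]]

```text
time_s: 11.4
position: [0.4689, -0.2023, 0.3086]
ee_rot: [[1.0, -0.006, -0.001], [-0.006, -1.0, -0.002], [-0.001, 0.002, -1.0]]
ft_force: [-0.5, 0.5, -0.3]
width: 0.0001
grip_force: 0.0
```

```bash
python3 red.py
python3 - <<'E'
from h import *
c=cap('top'); im=cv2.resize(c['image'][150:270,250:450],None,fx=4,fy=4,interpolation=cv2.INTER_CUBIC);cv2.imwrite('pics/c2.png',im[:,:,::-1])
E
```

```text
side 64 [0.46388791 0.02781881 0.24643833] -178.9916816095088
top 58 [0.4654903  0.03116288 0.26394423] 178.10899861034432
11.5 [ 0.46895828 -0.19806092  0.30882536] [-0.04759095  0.59525203  0.56757098]
```

View pics/c2.png

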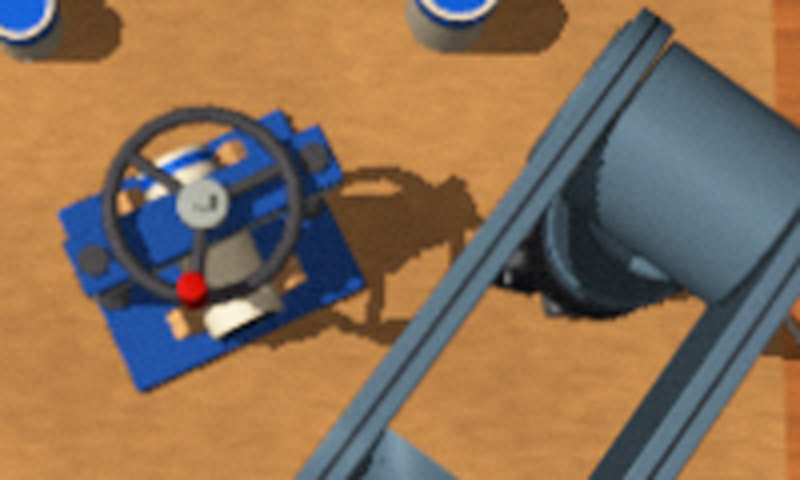

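The handle is at crop pixel (192,289), against (184,288) at the start. That is about 6° short of a full turn, well within tolerance, so I'll leave it and go to the button.

>>> play_rows:
  series:
    - [[0,2.3,3.8,0,0],[0,2.3,3.8,0,0],[0,2.3,3.9,0,0],[0,0,0,4.5,0],[0,0,0,4.5,0],[0,0,0,4.5,0],[0,0,0,4.5,0],[0,0,0,4.5,0],[0,0,0,0,0],[0,0,0,0,0],[0,0,0,0,0]]

```text
time_s: 12.65
position: [0.5405, -0.3123, 0.0875]
ee_rot: [[1.0, 0.001, 0.004], [0.001, -1.0, -0.003], [0.004, 0.003, -1.0]]
ft_force: [0.7, 0.4, 1.5]
width: 0.0002
grip_force: 0.0
```

>>> play_rows:
  series:
    - [[0,-0.2,0.2,1,0],[0,0,0,1,0],[0,0,0,0.3,0],[0,0,0,0.2,0],[0,0,0,0.2,0],[0,0,0,0,0],[0,0,0,0,0]]

```text
time_s: 13.35
position: [0.5363, -0.3135, 0.0575]
ee_rot: [[1.0, 0.0, -0.0], [0.0, -1.0, 0.0], [-0.0, -0.0, -1.0]]
ft_force: [-2.7, 0.5, 3.4]
width: -0.0
grip_force: 1.6
```

>>> play_rows:
  series:
    - [[0,0,0,0.2,0],[0,0,0,0.1,0],[0,0,0,0,0],[0,0,0,0,0]]

```text
time_s: 13.75
position: [0.5366, -0.3136, 0.0559]
ee_rot: [[1.0, 0.0, 0.001], [0.0, -1.0, -0.001], [0.001, 0.001, -1.0]]
ft_force: [-5.0, 3.0, 12.3]
width: 0.0002
grip_force: 6.3
```

>>> play_rows:
  series:
    - [[0,0,0,0.1,0],[0,0,0,0,0],[0,0,0,0,0]]

```text
time_s: 14.05
position: [0.5367, -0.3137, 0.0558]
ee_rot: [[1.0, 0.0, 0.001], [0.0, -1.0, -0.001], [0.001, 0.001, -1.0]]
ft_force: [-7.1, 4.1, 18.0]
width: -0.0002
grip_force: 9.0
```

The tool has stopped hard at 0.0558, about 6 mm below the button's top, so the button is fully down. Now I'll release it and retreat.

>>> play_rows:
  series:
    - [[0,0,0,-0.5,0],[0,0,0,-1,0],[0,0,0,-4,0],[0,0,0,-4,0],[0,0,0,-4,0],[0,0,0,-4,0],[0,0,0,-4,0],[0,-4,0,0,0],[0,-4,0,0,0],[0,-4,0,0,0],[0,-4,0,0,0],[0,-4,3,0,0],[0,-4,4,0,0],[0,0,4,0,0],[0,0,0,0,0],[0,0,0,0,0],[0,0,0,0,0]]

```text
time_s: 15.75
position: [0.3016, -0.4181, 0.2682]
ee_rot: [[1.0, 0.001, 0.0], [0.001, -1.0, 0.001], [0.0, -0.001, -1.0]]
ft_force: [0.6, 0.6, 0.2]
width: -0.0
grip_force: 0.0
```

```bash
python3 red.py
python3 - <<'E'
from h import *
c=cap('top','end.png');H=hsv(c)
y=(H[:,:,0]>20)&(H[:,:,0]<35)&(H[:,:,1]>150)&(H[:,:,2]>120); m=np.zeros_like(y); m[195:228,395:430]=y[195:228,395:430]
P=pts(c,m);print(len(P),np.median(P,0))
E
```

```text
56 [ 0.5381374  -0.31409692  0.06121612]Traceback (most recent call last):
  File "red.py", line 5, in <module>
    r=np.zeros_like(red);r[a:b,x:y]=red[a:b,x:y];P=pts(s,r)
                                                   ~~~^^^^^
  File "h.py", line 15, in pts
    v,u=np.nonzero(mask&(c['depth']>0)); o,d=ray(c,np.c_[u,v]); return o+d*c['depth'][v,u][:,None]
                                             ~~~^^^^^^^^^^^^^^
  File "h.py", line 9, in ray
    p=cv2.undistortPoints(np.array(uv,float).reshape(-1,1,2),c['K'],c['dist']).reshape(-1,2)
      ~~~~~~~~~~~~~~~~~~~^^^^^^^^^^^^^^^^^^^^^^^^^^^^^^^^^^^^^^^^^^^^^^^^^^^^^
cv2.error: OpenCV(4.12.0) /io/opencv/modules/calib3d/src/undistort.dispatch.cpp:347: error: (-215:Assertion failed) CV_IS_MAT(_src) && CV_IS_MAT(_dst) && (_src->rows == 1 || _src->cols == 1) && (_dst->rows == 1 || _dst->cols == 1) && _src->cols + _src->rows - 1 == _dst->rows + _dst->cols - 1 && (CV_MAT_TYPE(_src->type) == CV_32FC2 || CV_MAT_TYPE(_src->type) == CV_64FC2) && (CV_MAT_TYPE(_dst->type) == CV_32FC2 || CV_MAT_TYPE(_dst->type) == CV_64FC2) in function 'cvUndistortPointsInternal'
```

View pics/end.png

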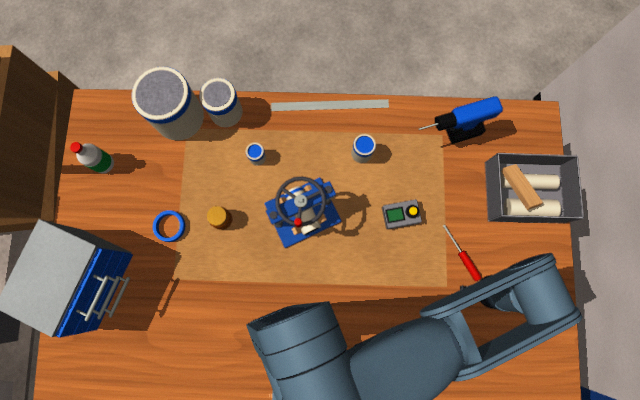

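The final view shows the handle at (298,222), the button back up at (413,211), and every loose thing where it started. I'm handing the job in.

```bash
python3 -c "
from plant import arm
print(arm.close_job())"
```

```text
the job is handed in; nothing more can be done
None
```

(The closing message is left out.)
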